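Move the round test panel onto the other rail of the drying rack

ROBOT

A 6-joint arm with a two-finger parallel gripper is mounted at the origin on a cart in front of the work surface, level with it; the furniture and walls round the work are solid. World frame = base frame: x ahead of the robot, y to its left, z up, the work surface at z = 0. Lengths are in m, angles in rad, forces in N, time in s.
With the tool pointing down it reaches from about 0.3 to 0.775 m from the base axis. Payload 14.6 kg.
Tool frame: the origin (TCP) lies midway between the tips of the shut fingers; the grasp point (between the pads) lies 19 mm behind it; z points along the fingers, y is the line along which they close (so a half turn about z gives the same grasp; the last joint's range is limited). The gripper opens to 94 mm and grips with 3 to 60 N. Pads are 16 mm wide; open, the fingers measure 119 mm over their backs; the gripper's body (75 mm by 177 mm) begins 78 mm behind the grasp point.
Start: joints at [-1.239, 0.3, 1.521, -0, 1.321, -0.067], TCP at [0.214, -0.507, 0.205] pointing down, gripper open.
Joint ranges: [-3.03, 3.03], [-0.79, 2.21], [0.23, 2.52], [-1.04, 4.18], [0, 3.07], [-2.55, 2.55]. Speed limits (rad/s): [2.22, 2.22, 2.57, 3.14, 3.14, 3.14].

INTERFACE

Orientations are given as [roll, pitch, yaw] about the fixed x, y, z axes, in that order (R = Rz(yaw) Ry(pitch) Rx(roll)).
In Python, from station import ctrl gives the robot as it stands. The module is installed in compiled form; this text tells all that it offers.
- The arm moves only by the tool servo_tool, never from a script. Its argument "plan" is a list of rows, each a list of 7 numbers: the opening in per cent of the stroke, from 0 (shut) to 100 (fully open), then the shift along the tool's x, y, z in m, then the turn, a rotation vector about the tool's x, y, z in rad. A call has exactly 8 rows; each row shifts and turns the commanded pose from where the row before left it, along the tool's axes as they then stand; what a row does not reach is not made up. A row lasts 1/8 s, in which the tool goes at most 62.5 mm and 10.7 degrees, less where a joint would pass 70% of its speed; a pose out of reach is approached as far as the arm can. A call with a gripper value outside its range is refused whole. The fingers move at their own pace and stop on an object; "force" is the grip in N (left out, the last holds). Time passes only in rows, so rows that do not move let the fingers close, or fill a call up. It gives the time, the measured TCP pose, the force, the opening and the grip force at its end, in the units of the state.
- ctrl.get_obs(): the state, without advancing time (a new reading comes with each control period).
- ctrl.camera(name): name is "scene" or "top" or "wrist"; returns a dict with "pixels" (480x640x3 uint8, red, green, blue), "z_map" (480x640 float32, m along the optical axis (not along the pixel's ray), 0 where there is no reading), "mtx" (3x3 intrinsics, pixels), "pose" (4x4, takes a point from camera to world coordinates). Camera axes: x right, y up, looking along -z (the intrinsics and any distortion apply to the point x, -y, -z); pixel columns grow to the right and rows downward; lengths in m; the calibration is good to about 2 mm. A picture is of the moment at which its call begins.
- ctrl.hand_in(): hands the job in; it is judged then, once.
The state is a dict: "time_s": time; "qpos": joint angles; "joint_vel": joint speeds; "tau": joint torques, N m; "ee_pos": TCP position; "eef_rot": TCP orientation; "force": force on the tool from outside, world axes, zero at the start; "moment": the same for the moment, N m; "grip_width": finger opening in m; "grip_force": force on a finger pad.
Only numpy, scipy, OpenCV 4.12 (cv2) and the standard library are available. Lean on these libraries where they do the work, as an engineer would, in place of code of your own. Each camera call takes 0.05 s, during which the arm holds its last target. There are 200 camera calls.

TASK

Two steel test panels hang under the hood of the drying rack, one on each rail. Slide the hanger with the round panel along its rail to the middle, lift it over the upturned end stops, hang it on the next rail and slide it along there until it hangs close beside the square panel, leaving a gap of about 1 cm between the two panels. Leave the square panel hanging where it is, and drop nothing.

Things in the scene. Friction and masses are not known exactly. Their poses are not given: they have to be found in the camera images.
- rack: Fixed rack, 380 mm wide (y), 252 high, its open front (-x) turned to the right and to the robot. Origin: underside, below the rails; x to its back, z up. Two rails, 10 thick, in one line along y at x = 0, axis at z = 190: one from y = 15 to 176, one from -15 to -176. Brackets hold them at y = +-95 from behind and below (x 0 to 32, z 161 up): hangers raised 0-10 mm pass freely. End cheeks outside.
- left_stop (a point): Top of the left rail's end stop: at the middle of the rack the 10 mm rod is bent straight up, 25 mm above the rail's axis. In the rack's frame: x = 0, y = +15, z = 215 mm. For a hanger to pass over it must be raised 20 mm or more (about 30 mm is right).
- right_stop (a point): Top of the right rail's end stop, the same, at y = -15 mm in the rack's frame. The gap between the two stops is 20 mm.
- hood_rim (a point): Lower edge of the hood's front rim (8 mm high), 54 mm before and 56 mm above the rail axis. The flat hood covers both rails, underside 58 mm above their axis, so the grips are reached with the tool tilted 30 to 40 degrees, leaning out to the front. An inner lip 28 to 31 mm before the rail axis hangs from the hood to 22 mm above the axis, all along: hooks cannot come out forwards.
- left_keeper (a point): Inner end, on the underside, of the strip 20 mm above the left rail's axis; it covers the rail from y = 60 mm outwards. Under it a hanger can rise 10 mm at most (so slide it along, or carry it 4 mm up); between the two keepers (y = -60 to 60 mm) it can rise 45 mm before it meets the hood.
- right_keeper (a point): The same for the right rail: covers it from y = -60 mm outwards. (Apart from the rack: a solid blue air hose hangs upright close to the left of the robot's base, about 55 mm before and 210 mm to the left of the base axis, at all heights: keep the upper arm and elbow off it, reach the rack from the right and do not lean the upper arm far back.)
- round_hanger: Loose steel hanger, 0.16 kg, with a round panel 64 mm across. Origin: where the rail's axis lies in the hook's saddle while it hangs; axes then as the rack's. Hook strap 24 mm wide (y), 22 mm inside (x), top 10 mm above the origin, rear tip 15 mm below: keep it within 4 mm of the rail line while passing the stops. Panel 6 mm thick at x = 9 mm, 55 to 119 mm below the origin.
- round_grip (a point): Centre of the round panel hanger's grip: a black block, 14 mm wide in y (grasp across y), 20 by 30 mm otherwise, long side leaning 33 degrees to the front (top to -x). It lies at x = -52, z = -37 mm from the hanger's origin, at the front end of an arm 12 mm wide.
- square_hanger: The same hanger with a square panel, 64 by 64 mm, on the other rail near its outer end. Origin and axes as for the round one. With a 10 mm gap between the panels the two origins are 74 mm apart.
- square_grip (a point): Centre of the square panel hanger's grip, same shape and place as the other's.

How it is judged:
By the outcome, as a careful person would: the job done as asked, in the order asked, and still so for the second after the job is handed in, with the robot touching nothing.
It also fails if it takes over 35 s, if anything falls off the work surface, if the arm or the gripper's body presses on something with over 40 N, if the wrist force passes 120 N, or if a joint passes its speed limit or range.

## Working session

There is one attempt and no reset: what is moved stays moved. The work goes in short steps, Python scripts to look and compute and a tool call to move; the robot and the scene stay as the last step left them, time stands still between calls to the robot, and variables do not carry over. Pictures are saved under pics/ and viewed, at most 10 in all, crops included, and the job is handed in when it is done.

Besides the shell and the picture viewer there is one more tool, called after ">>>" in YAML: its name, and indented under it one key for each argument. servo_tool: Moves the arm, as the interface text tells. Its arguments: {"type":"object","properties":{"plan":{"type":"array","items":{"type":"array","items":{"type":"number"}}},"force":{"type":"number"}},"required":["plan"]}

```bash
mkdir -p pics; cat > h.py <<'E'
import numpy as np, cv2
from station import ctrl
from scipy.spatial.transform import Rotation as R
def cam(n):
    c=ctrl.camera(n); c={k:np.array(v) for k,v in c.items()}; return c
def save(c,f): cv2.imwrite('pics/'+f,c['pixels'][:,:,::-1])
def pts(c):
    z=c['z_map']; K=c['mtx']; v,u=np.mgrid[0:480,0:640]
    p=np.stack([(u-K[0,2])/K[0,0]*z,-(v-K[1,2])/K[1,1]*z,-z],-1)
    P=p@c['pose'][:3,:3].T+c['pose'][:3,3]; P[z==0]=np.nan; return P
E
python3 - <<'E'
from h import *
o=ctrl.get_obs(); print(o)
a=[]
for n in ['scene','top','wrist']:
    c=cam(n); print(n,c['mtx'].tolist(),c['pose'].round(3).tolist()); a.append(c); np.savez('pics/'+n+'0.npz',**c)
save(a[0],'scene0.png'); save(a[1],'top0.png'); save(a[2],'wrist0.png')
E
```

```text
{'time_s': 0.0, 'qpos': array([-1.23859711e+00,  3.00450578e-01,  1.52157677e+00,  1.18323542e-06,
        1.32066669e+00, -6.65840691e-02]), 'joint_vel': array([ 0.00016927, -0.0004225 , -0.00098358,  0.0008021 , -0.00107341,
        0.00022625]), 'tau': array([ 9.93416070e-04, -5.31802905e+01, -3.52731979e+01,  7.09346356e-02,
        2.43740890e-02, -1.27939261e-04]), 'ee_pos': array([ 0.21348685, -0.50660262,  0.2048994 ]), 'eef_rot': array([-3.14049378e+00, -7.44243053e-05,  3.98782950e-01]), 'force': array([ 0.18338865, -0.68577716, -0.92914079]), 'moment': array([ 0.02644942, -0.03750457,  0.06480411]), 'grip_force': 0.0, 'grip_width': 0.0938904965149943}
scene [[588.8387965618031, 0.0, 324.2643669651561], [0.0, 588.8387965618031, 228.40408875647262], [0.0, 0.0, 1.0]] [[0.503, 0.594, -0.628, 0.014], [-0.865, 0.348, -0.363, -0.468], [0.003, 0.725, 0.689, 0.737], [0.0, 0.0, 0.0, 1.0]]
top [[475.5285158857959, 0.0, 324.7557538812592], [0.0, 475.5285158857959, 237.49754953766075], [0.0, 0.0, 1.0]] [[-0.009, 0.994, -0.108, 0.453], [-1.0, -0.009, -0.002, -0.185], [-0.003, 0.108, 0.994, 1.014], [0.0, 0.0, 0.0, 1.0]]
wrist [[395.6506645604825, 0.0, 322.1610425429185], [0.0, 395.6506645604825, 244.65217934537054], [0.0, 0.0, 1.0]] [[0.389, 0.889, 0.242, 0.284], [-0.921, 0.375, 0.103, -0.478], [0.0, -0.263, 0.965, 0.385], [0.0, 0.0, 0.0, 1.0]]
```

View pics/scene0.png

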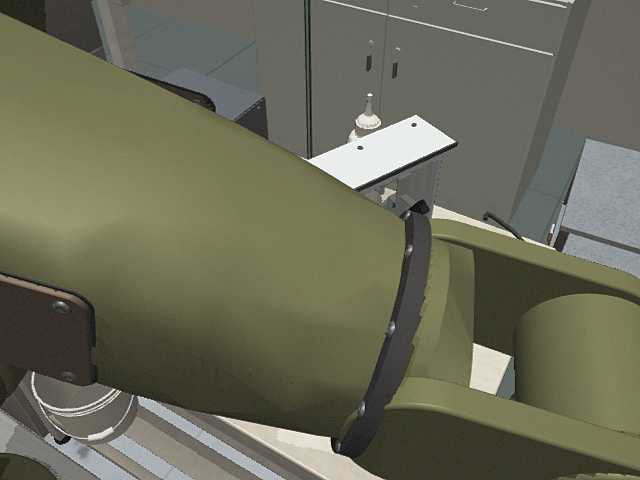

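View pics/top0.png

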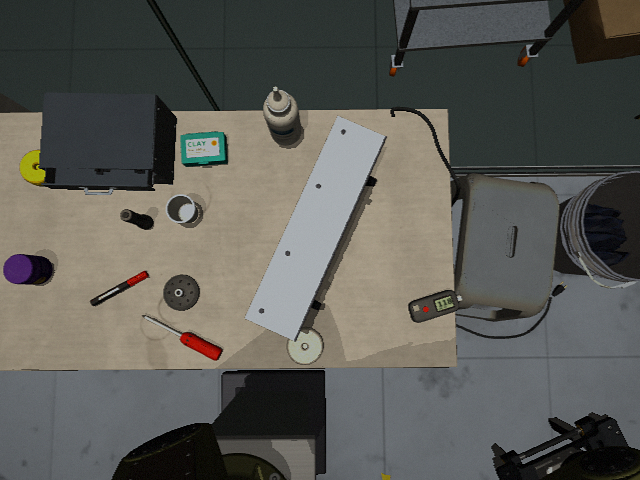

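The top view shows the white hood from about (345,115)/(385,135) at the far end to (245,318)/(297,340) at the near end. Black grips stick out at about (371,182) and (319,305). In the scene view the arm hides most of the rack. Next I'll fit the hood.

```bash
python3 - <<'E'
from h import *
c=dict(np.load('pics/top0.npz')); P=pts(c)
m=(abs(P[...,2]-0.252)<0.012)&(P[...,0]>0.2)&(abs(P[...,1]+.2)<.3)
m=m.astype(np.uint8); n,l,s,_=cv2.connectedComponentsWithStats(m); i=1+np.argmax(s[1:,4]); m=l==i
Q=P[m]; print(s[i],np.median(Q[:,2]))
r=cv2.minAreaRect((Q[:,:2]*1000).astype(np.float32)); print(r, cv2.boxPoints(r))
g=c['pixels'].max(-1)<60
for n_,(u,v) in {'far':(371,182),'near':(319,305)}.items():
    w=P[v-12:v+12,u-12:u+12]; k=g[v-12:v+12,u-12:u+12]&(w[...,2]>0.1)&(w[...,2]<.235)
    q=w[k]; print(n_,len(q),np.median(q,0),q.min(0),q.max(0))
E
```

```text
[  244   116   143   226 12335] 0.252839194723261
((556.195556640625, -171.01470947265625), (89.69082641601562, 364.28326416015625), 65.3832778930664) [[ 371.92776  -135.91394 ]
 [ 703.103    -287.65472 ]
 [ 740.4634   -206.11548 ]
 [ 409.2881    -54.374695]]
far 72 [ 0.64711867 -0.2672671   0.16553349] [ 0.64110783 -0.27692048  0.14495588] [ 0.65604248 -0.25978507  0.17204701]
near 67 [ 0.42592222 -0.16761232  0.16632845] [ 0.41875453 -0.17471724  0.14990221] [ 0.43475238 -0.15885683  0.17190413]
```

View pics/wrist0.png

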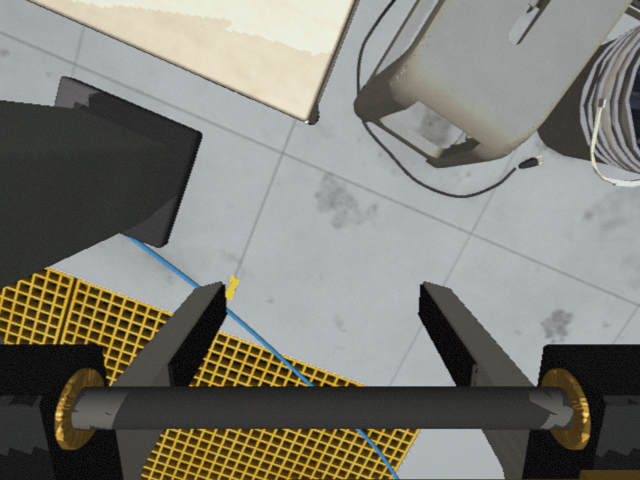

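The wrist view shows only floor and fingers, with no part of the rack. From the hood, rack yaw is about 65.4° and the grips sit at rack y ≈ ±120. I'll tilt the tool and move in front of the rack so I can see which panel is which.

```bash
cat >> h.py <<'E'
YAW=np.deg2rad(65.38); XR=np.array([np.cos(YAW),np.sin(YAW),0]); YR=np.array([-XR[1],XR[0],0]); Z=np.array([0,0,1.])
O=np.array([.5608,-.1610,0])
def w(r): r=np.array(r)/1000; return O+r[0]*XR+r[1]*YR+r[2]*Z
def rk(p): d=np.asarray(p)-O; return np.stack([d@XR,d@YR,d@Z],-1)*1000
def Rt(t): t=np.deg2rad(t); z=np.sin(t)*XR-np.cos(t)*Z; y=-YR; return R.from_matrix(np.stack([np.cross(y,z),y,z],1))
def plan(tcp,rot,n,start=None):
    o=ctrl.get_obs()
    p,q=start or (o['ee_pos'],R.from_euler('xyz',o['eef_rot']))
    rv=((q.inv()*rot).as_rotvec()/n).round(3); d=(tcp-p)/n
    for i in range(n):
        s=q.inv().apply(tcp-p)/(n-i); s=s.round(4); p=p+q.apply(s); q=q*R.from_rotvec(rv); print([*s.tolist(),*rv.tolist()])
    print('end',p.round(4),rk(p).round(1))
def st():
    o=ctrl.get_obs(); q=R.from_euler('xyz',o['eef_rot']); print(o['time_s'],'q',o['qpos'].round(2),'tcp',rk(o['ee_pos']).round(1),'err',(q.inv()*Rt(35)).as_rotvec().round(4),'F',o['force'].round(1),'gw',round(o['grip_width'],4),o['grip_force'])
E
python3 - <<'E'
from h import *
plan(w([-200,0,250]),Rt(35),8)
E
```

```text
[0.0384, -0.0061, -0.0056, 0.028, 0.073, -0.09]
[0.039, -0.0027, -0.0027, 0.028, 0.073, -0.09]
[0.0392, 0.0008, 0.0002, 0.028, 0.073, -0.09]
[0.0389, 0.0044, 0.003, 0.028, 0.073, -0.09]
[0.038, 0.008, 0.0057, 0.028, 0.073, -0.09]
[0.0366, 0.0115, 0.0081, 0.028, 0.073, -0.09]
[0.0348, 0.015, 0.0103, 0.028, 0.073, -0.09]
[0.0324, 0.0183, 0.0124, 0.028, 0.073, -0.09]
end [ 0.4775 -0.3428  0.25  ] [-200.   -0.  250.]
```

>>> servo_tool:
  plan:
    - [100, 0.0384, -0.0061, -0.0056, 0.028, 0.073, -0.09]
    - [100, 0.039, -0.0027, -0.0027, 0.028, 0.073, -0.09]
    - [100, 0.0392, 0.0008, 0.0002, 0.028, 0.073, -0.09]
    - [100, 0.0389, 0.0044, 0.003, 0.028, 0.073, -0.09]
    - [100, 0.038, 0.008, 0.0057, 0.028, 0.073, -0.09]
    - [100, 0.0366, 0.0115, 0.0081, 0.028, 0.073, -0.09]
    - [100, 0.0348, 0.015, 0.0103, 0.028, 0.073, -0.09]
    - [100, 0.0324, 0.0183, 0.0124, 0.028, 0.073, -0.09]

```text
time_s: 1.15
ee_pos: [0.4784, -0.3423, 0.2504]
eef_rot: [3.137, -0.614, 1.147]
force: [0.1, -0.5, -0.1]
grip_width: 0.0941
grip_force: 0.0
```

```bash
python3 - <<'E'
from h import *
st(); c=cam('wrist'); save(c,'wrist1.png'); np.savez('pics/wrist1.npz',**c)
E
```

```text
1.15 q [-0.92  0.5   1.26  0.54  1.69 -0.52] tcp [-199.1   -0.6  250.4] err [ 0.0014 -0.0032  0.0049] F [ 0.1 -0.5 -0.1] gw 0.0941 0.0
```

View pics/wrist1.png

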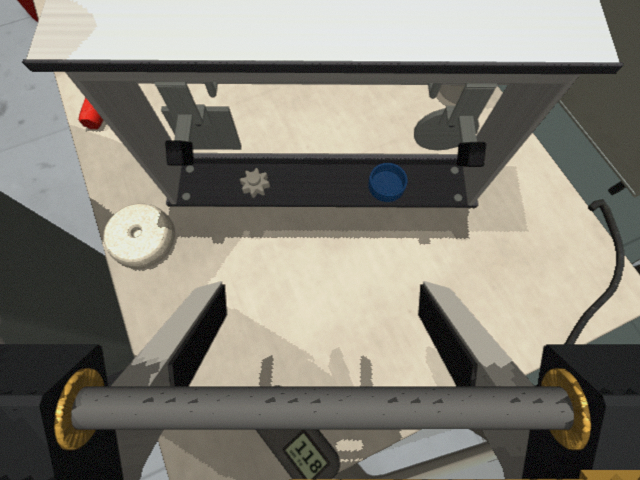

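In the wrist view the square panel is on the left at about (222,128), with its grip at (180,151). The round panel is on the right at about (440,130), with its grip at (471,153). Next I'll measure the grips, rim and panels in the rack frame.

```bash
python3 - <<'E'
from h import *
c=dict(np.load('pics/wrist1.npz')); P=rk(pts(c)); mx=c['pixels'].max(-1)
for n,(u,v) in {'sq':(180,151),'rd':(471,153)}.items():
    s=np.s_[v-20:v+21,u-22:u+23]; k=(mx[s]<70)&(P[s][...,2]>125)&(P[s][...,2]<180)
    q=P[s][k]; print(n,len(q),'med',np.median(q,0).round(1),np.percentile(q,2,0).round(1),np.percentile(q,98,0).round(1))
# front rim
for u in (100,200,320,440,550):
    col=P[55:80,u]; d=mx[55:80,u]<60; print('rim',u,col[d][[0,-1]].round(1).tolist() if d.any() else None)
m=(P[...,0]>0)&(P[...,0]<16)&(P[...,2]>65)&(P[...,2]<140)
for n,sg in (('sq',1),('rd',-1)):
    q=P[m&(P[...,1]*sg>60)&(P[...,1]*sg<170)]; print(n,len(q),np.percentile(q,[1,50,99],axis=0).round(1).tolist())
E
```

```text
sq 683 med [-60.3 114.2 164. ] [-70.4 111.5 143.4] [-41.  124.8 171.2]
rd 689 med [ -59.7 -121.3  164.1] [ -69.9 -132.1  143.3] [ -41.9 -119.   171.4]
rim 100 [[-56.7, 133.8, 253.7], [-57.1, 136.8, 247.7]]
rim 200 [[-56.9, 73.4, 253.6], [-32.8, 85.2, 221.6]]
rim 320 [[-56.7, 0.9, 254.1], [-56.0, 0.9, 246.9]]
rim 440 [[-57.5, -71.5, 254.7], [-56.4, -73.8, 247.1]]
rim 550 [[-57.0, -138.4, 254.1], [-56.5, -141.9, 247.8]]
sq 1835 [[0.2, 86.7, 72.3], [2.9, 106.2, 105.1], [8.0, 149.8, 136.5]]
rd 1395 [[0.3, -155.4, 74.5], [3.2, -115.4, 103.8], [8.3, -95.2, 133.9]]
```

```bash
sed -i 's/^O=.*/O=np.array([.5600,-.1628,0])/' h.py; python3 - <<'E'
from h import *
st(); plan(w([-98.4,-125.5,219.4]),Rt(35),6)
E
```

```text
1.2 q [-0.92  0.5   1.25  0.54  1.69 -0.52] tcp [-194.1   -2.1  250. ] err [-0.0015 -0.008   0.0107] F [ 3.1  0.9 -0.2] gw 0.0943 0.0
[0.0098, 0.0207, 0.0134, -0.0, -0.001, 0.002]
[0.0099, 0.0207, 0.0134, -0.0, -0.001, 0.002]
[0.0099, 0.0206, 0.0133, -0.0, -0.001, 0.002]
[0.01, 0.0206, 0.0134, -0.0, -0.001, 0.002]
[0.01, 0.0206, 0.0133, -0.0, -0.001, 0.002]
[0.0101, 0.0207, 0.0133, -0.0, -0.001, 0.002]
end [ 0.6331 -0.3046  0.2194] [ -98.4 -125.5  219.4]
```

>>> servo_tool:
  plan:
    - [42, 0.0107, 0.0209, 0.0137, 0, 0, 0]
    - [42, 0.0107, 0.0209, 0.0137, 0, 0, 0]
    - [42, 0.0107, 0.0209, 0.0137, 0, 0, 0]
    - [42, 0.0107, 0.0209, 0.0137, 0, 0, 0]
    - [42, 0.0107, 0.0209, 0.0137, 0, 0, 0]
    - [42, 0.0107, 0.0209, 0.0137, 0, 0, 0]
    - [42, 0, 0, 0, 0, 0, 0]
    - [42, 0, 0, 0, 0, 0, 0]

```text
time_s: 2.2
ee_pos: [0.6326, -0.3048, 0.2202]
eef_rot: [3.138, -0.611, 1.143]
force: [-0.1, -0.9, 0.2]
grip_width: 0.0397
grip_force: 0.0
```

```bash
python3 - <<'E'
from h import *
st(); c=cam('scene'); save(c,'scene2.png'); np.savez('pics/scene2.npz',**c); st(); c=cam('wrist'); save(c,'wrist2.png'); np.savez('pics/wrist2.npz',**c)
E
```

```text
2.2 q [-0.72  0.73  0.97  0.58  1.63 -0.31] tcp [ -98.9 -125.1  220.2] err [ 0.0022 -0.0005  0.0017] F [-0.1 -0.9  0.2] gw 0.0397 0.0
2.25 q [-0.72  0.73  0.97  0.58  1.63 -0.31] tcp [ -99.1 -125.1  220.5] err [ 0.0028 -0.0005  0.0016] F [ 0.6 -0.2  1.5] gw 0.0397 0.0
```

View pics/wrist2.png

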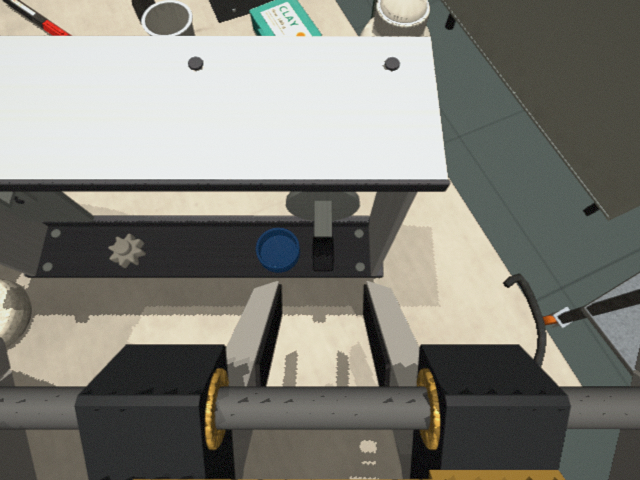

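The round panel's grip is at (323,255), centred between the fingertips at about (275,285) and (370,285). The round panel sits behind it at (322,203). I'll measure it from here.

```bash
python3 - <<'E'
from h import *
c=dict(np.load('pics/wrist2.npz')); P=rk(pts(c)); mx=c['pixels'].max(-1)
s=np.s_[230:275,300:346]; k=(mx[s]<70)&(P[s][...,2]>125)&(P[s][...,2]<180)
q=P[s][k]; print(len(q),np.percentile(q,[2,50,98],axis=0).round(1).tolist())
m=(P[...,0]>-5)&(P[...,0]<16)&(P[...,2]>65)&(P[...,2]<140); m[:,:280]=0; m[:,365:]=0
q=P[m]; print(len(q),np.percentile(q,[1,50,99],axis=0).round(1).tolist())
c=dict(np.load('pics/scene2.npz')); P=rk(pts(c)); q=P[(abs(P[...,2]-252)<6)&(abs(P[...,0])<100)]; print('scene hood',len(q), np.percentile(q,[.5,99.5],axis=0).round(1).tolist())
E
```

```text
712 [[-67.9, -132.8, 158.6], [-58.6, -126.3, 166.6], [-43.8, -119.7, 171.7]]
1107 [[4.4, -156.8, 76.4], [5.2, -118.6, 104.8], [9.5, -96.0, 129.1]]
scene hood 6259 [[-55.1, -33.1, 246.8], [34.4, 181.0, 255.4]]
```

>>> servo_tool:
  plan:
    - [42, 0, 0.001, 0.0169, 0, 0, 0]
    - [42, 0, 0, 0.0169, 0, 0, 0]
    - [42, 0, 0, 0.0169, 0, 0, 0]
    - [42, 0, 0, 0.0169, 0, 0, 0]
    - [42, 0, 0, 0.0169, 0, 0, 0]
    - [42, 0, 0, 0.0169, 0, 0, 0]
    - [42, 0, 0, 0, 0, 0, 0]
    - [0, 0, 0, 0, 0, 0, 0]
  force: 30

```text
time_s: 3.3
ee_pos: [0.6587, -0.2524, 0.1378]
eef_rot: [3.137, -0.611, 1.144]
force: [0.0, -0.5, 0.1]
grip_width: 0.0329
grip_force: 0.0
```

>>> servo_tool:
  plan:
    - [0, 0, 0, 0, 0, 0, 0]
    - [0, 0, 0, 0, 0, 0, 0]
    - [0, 0, 0, 0, 0, 0, 0]
    - [0, 0, 0, 0, 0, 0, 0]
    - [0, 0, 0, 0, 0, 0, 0]
    - [0, 0, 0, 0, 0, 0, 0]
    - [0, 0, 0, 0, 0, 0, 0]
    - [0, 0, 0, 0, 0, 0, 0]
  force: 30

```text
time_s: 4.3
ee_pos: [0.6586, -0.2523, 0.1374]
eef_rot: [3.137, -0.611, 1.144]
force: [-1.0, -4.7, 4.2]
grip_width: 0.0136
grip_force: 30.0
```

```bash
python3 - <<'E'
from h import *
st(); c=cam('wrist'); save(c,'wrist3.png'); np.savez('pics/wrist3.npz',**c); st()
E
```

```text
4.3 q [-0.64  0.77  1.1   0.6   1.45 -0.34] tcp [ -40.3 -126.9  137.4] err [ 0.0028 -0.0006  0.0023] F [-1.  -4.7  4.2] gw 0.0136 29.99856859445572
4.35 q [-0.64  0.77  1.1   0.6   1.45 -0.34] tcp [ -40.3 -126.9  137.4] err [ 0.0028 -0.0006  0.0022] F [-0.  -3.9  4.1] gw 0.014 29.998989701271057
```

View pics/wrist3.png

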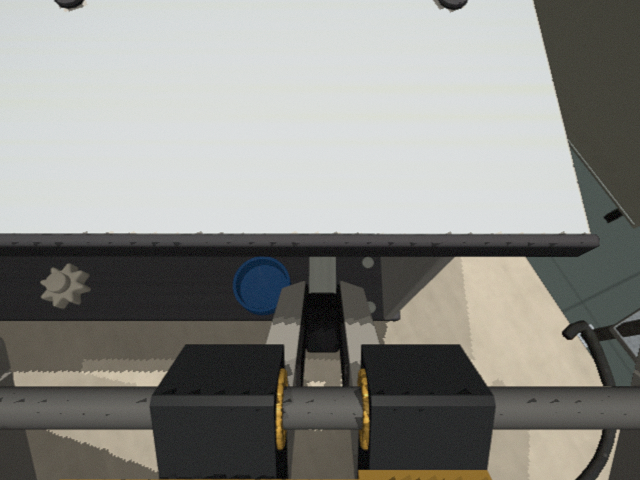

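The grip block is held between the pads at about (322,325), width 14 mm at 30 N. I'll raise it slightly and slide it inward.

>>> servo_tool:
  plan:
    - [0, 0, 0, 0, 0, 0, 0]
    - [0, 0.001, 0, -0.0014, 0, 0, 0]
    - [0, 0.001, 0, -0.0014, 0, 0, 0]
    - [0, 0, -0.003, 0, 0, 0, 0]
    - [0, 0, -0.006, 0, 0, 0, 0]
    - [0, 0, -0.006, 0, 0, 0, 0]
    - [0, 0, -0.003, 0, 0, 0, 0]
    - [0, 0, 0, 0, 0, 0, 0]
  force: 50

```text
time_s: 5.35
ee_pos: [0.642, -0.2446, 0.1408]
eef_rot: [3.137, -0.611, 1.144]
force: [-0.4, -0.7, -1.8]
grip_width: 0.0136
grip_force: 50.0
```

```bash
python3 - <<'E'
from h import *
st(); print(ctrl.get_obs()['moment'])
c=cam('scene'); save(c,'scene4.png'); st()
E
```

```text
5.35 q [-0.64  0.72  1.17  0.6   1.43 -0.35] tcp [ -40.2 -108.7  140.8] err [ 0.0026 -0.0006  0.0022] F [-0.4 -0.7 -1.8] gw 0.0136 49.9836266040802
[-0.53279793  0.2020755   0.04115184]
5.4 q [-0.64  0.72  1.16  0.6   1.43 -0.35] tcp [ -40.2 -108.8  140.8] err [ 0.0026 -0.0006  0.0023] F [ 0.8 -0.  -1.7] gw 0.0136 49.98353898525238
```

View pics/scene4.png

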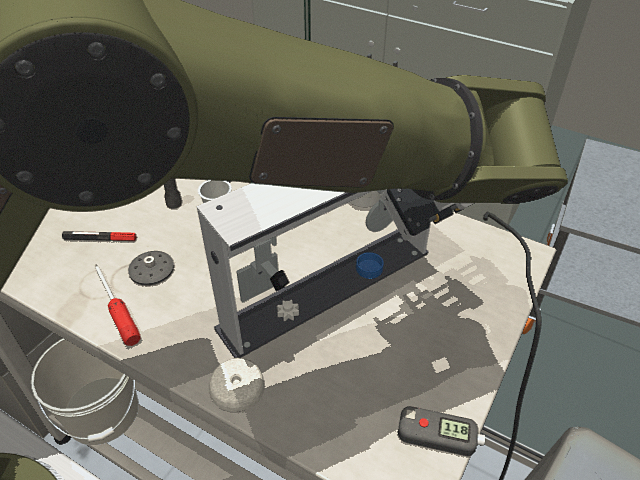

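The scene view shows the round panel at about (378,218) beside the gripper, with the square panel at (252,278) and its grip at (280,278) undisturbed. Force z is −1.7 N, so the hanger's whole weight is on the gripper. I'll carry on to y ≈ −40.

>>> servo_tool:
  plan:
    - [0, 0, -0.006, 0, 0, 0, 0]
    - [0, 0, -0.01, 0, 0, 0, 0]
    - [0, 0, -0.012, 0, 0, 0, 0]
    - [0, 0, -0.012, 0, 0, 0, 0]
    - [0, 0, -0.012, 0, 0, 0, 0]
    - [0, 0, -0.01, 0, 0, 0, 0]
    - [0, 0, -0.006, 0, 0, 0, 0]
    - [0, 0, 0, 0, 0, 0, 0]

```text
time_s: 6.4
ee_pos: [0.5802, -0.2163, 0.1406]
eef_rot: [3.137, -0.611, 1.144]
force: [-0.1, -0.5, -2.8]
grip_width: 0.0138
grip_force: 50.0
```

```bash
python3 - <<'E'
from h import *
st(); print(ctrl.get_obs()['moment'])
c=cam('scene'); cv2.imwrite('pics/scene5.png',cv2.resize(c['pixels'][150:400,180:480,::-1],None,fx=2.4,fy=2.4)); np.savez('pics/scene5.npz',**c)
E
```

```text
6.4 q [-0.67  0.58  1.4   0.61  1.37 -0.43] tcp [-40.2 -40.6 140.6] err [ 0.0026 -0.0006  0.0022] F [-0.1 -0.5 -2.8] gw 0.0138 49.983673095703125
[-0.51950549  0.20398054  0.03009714]
```

View pics/scene5.png

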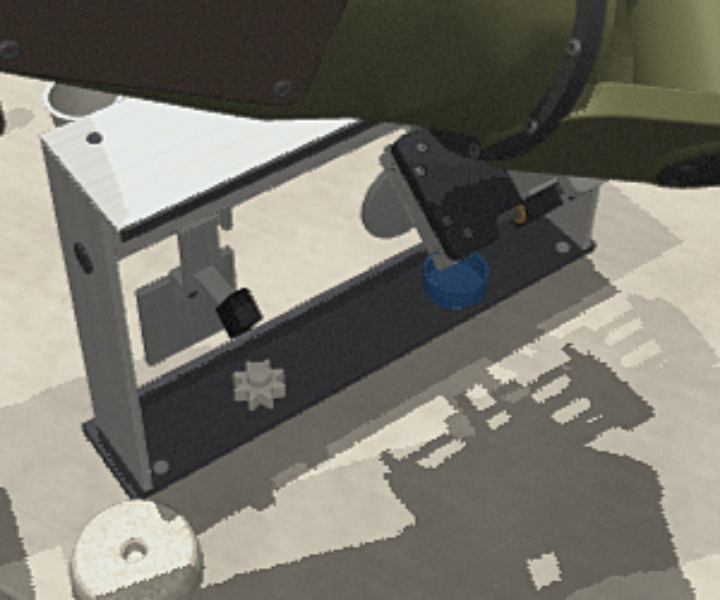

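The scene crop shows the round panel at about (385,210), now near the middle. The square panel, at (175,320), is unchanged. Next, lift to 30 mm above the rail.

>>> servo_tool:
  plan:
    - [0, 0.0015, 0, -0.002, 0, 0, 0]
    - [0, 0.0025, 0, -0.0035, 0, 0, 0]
    - [0, 0.0025, 0, -0.0036, 0, 0, 0]
    - [0, 0.0025, 0, -0.0036, 0, 0, 0]
    - [0, 0.0025, 0, -0.0036, 0, 0, 0]
    - [0, 0.0025, 0, -0.0036, 0, 0, 0]
    - [0, 0.0015, 0, -0.0021, 0, 0, 0]
    - [0, 0, 0, 0, 0, 0, 0]

```text
time_s: 7.45
ee_pos: [0.5803, -0.2162, 0.1675]
eef_rot: [3.137, -0.611, 1.144]
force: [0.1, 0.1, -1.4]
grip_width: 0.0135
grip_force: 50.0
```

```bash
python3 - <<'E'
from h import *
st(); print(ctrl.get_obs()['moment'])
c=cam('scene'); cv2.imwrite('pics/scene6.png',cv2.resize(c['pixels'][180:300,220:420,::-1],None,fx=4,fy=4)); np.savez('pics/scene6.npz',**c)
a=dict(np.load('pics/scene5.npz'))
for d in (a,c):
    P=rk(pts(d)); m=(P[...,0]>-5)&(P[...,0]<20)&(P[...,2]>70)&(P[...,2]<200)&(P[...,1]>-90)&(P[...,1]<70)
    q=P[m]; print(len(q),np.percentile(q,[1,50,99],axis=0).round(1).tolist())
E
```

```text
7.45 q [-0.66  0.55  1.38  0.6   1.41 -0.4 ] tcp [-40.1 -40.7 167.5] err [ 0.0027 -0.0006  0.0024] F [ 0.1  0.1 -1.4] gw 0.0135 49.98349070549011
[-0.49952581  0.18718633 -0.02316072]
382 [[4.3, -46.0, 76.1], [6.9, -23.8, 104.5], [12.4, -9.3, 133.6]]
448 [[4.4, -48.7, 103.8], [7.0, -25.3, 131.5], [12.6, -9.3, 160.9]]
```

View pics/scene6.png

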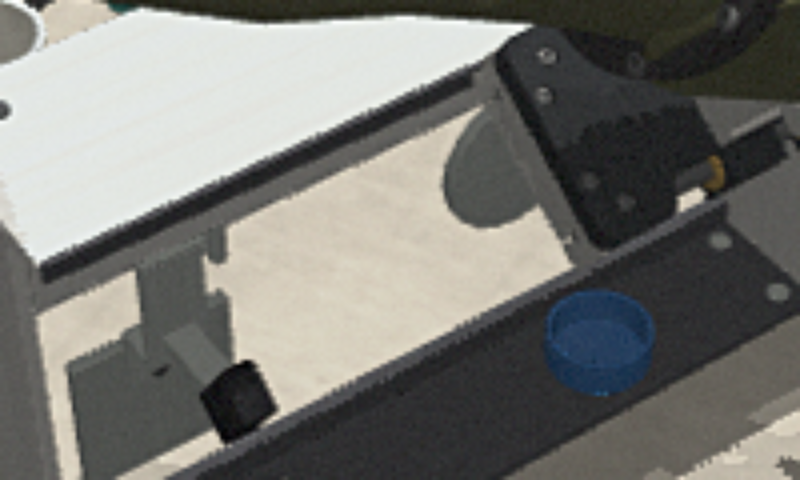

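The crop shows the round panel at (490,170), lifted 27 mm by the depth data, with no sideways shift. The square panel at (150,400) has not moved. Crossing over the stops now.

>>> servo_tool:
  plan:
    - [0, 0, -0.006, 0, 0, 0, 0]
    - [0, 0, -0.012, 0, 0, 0, 0]
    - [0, 0, -0.014, 0, 0, 0, 0]
    - [0, 0, -0.014, 0, 0, 0, 0]
    - [0, 0, -0.014, 0, 0, 0, 0]
    - [0, 0, -0.012, 0, 0, 0, 0]
    - [0, 0, -0.006, 0, 0, 0, 0]
    - [0, 0, 0, 0, 0, 0, 0]

```text
time_s: 8.5
ee_pos: [0.5093, -0.1837, 0.1672]
eef_rot: [3.137, -0.611, 1.144]
force: [0.1, 0.1, -1.6]
grip_width: 0.0135
grip_force: 50.0
```

```bash
python3 - <<'E'
from h import *
st(); print(ctrl.get_obs()['moment'])
c=cam('scene'); np.savez('pics/scene7.npz',**c)
P=rk(pts(c)); m=(P[...,0]>-5)&(P[...,0]<20)&(P[...,2]>70)&(P[...,2]<165)
for lo,hi in ((-10,80),(80,170)):
    q=P[m&(P[...,1]>lo)&(P[...,1]<hi)]; print(len(q),np.percentile(q,[1,50,99],axis=0).round(1).tolist())
E
```

```text
8.5 q [-0.7   0.39  1.62  0.6   1.36 -0.47] tcp [-40.2  37.4 167.2] err [ 0.0026 -0.0006  0.0022] F [ 0.1  0.1 -1.6] gw 0.0135 49.98363733291626
[-0.51176538  0.23559824 -0.00428672]
155 [[5.1, 50.5, 107.0], [7.1, 62.3, 129.8], [12.9, 69.7, 150.8]]
995 [[-0.3, 88.2, 72.9], [6.3, 130.6, 105.4], [11.4, 151.2, 144.6]]
```

>>> servo_tool:
  plan:
    - [0, -0.0015, 0, 0.002, 0, 0, 0]
    - [0, -0.0025, 0, 0.0035, 0, 0, 0]
    - [0, -0.0025, 0, 0.0036, 0, 0, 0]
    - [0, -0.0025, 0, 0.0036, 0, 0, 0]
    - [0, -0.0025, 0, 0.0036, 0, 0, 0]
    - [0, -0.0025, 0, 0.0036, 0, 0, 0]
    - [0, -0.0015, 0, 0.0021, 0, 0, 0]
    - [0, 0, 0, 0, 0, 0, 0]

```text
time_s: 9.55
ee_pos: [0.5094, -0.1838, 0.14]
eef_rot: [3.138, -0.612, 1.144]
force: [0.8, 0.2, -2.1]
grip_width: 0.0135
grip_force: 50.0
```

```bash
cat >> h.py <<'E'
def edges(f=None):
    c=cam('scene'); P=rk(pts(c)); m=(P[...,0]>0)&(P[...,0]<14)&(P[...,2]>75)&(P[...,2]<165)
    if f: np.savez('pics/'+f,**c)
    for lo,hi in ((-10,80),(82,170)):
        q=P[m&(P[...,1]>lo)&(P[...,1]<hi)]; print(len(q),np.percentile(q,[.3,1,50,99,99.7],axis=0).round(1).tolist())
    # gap by rows
    for z in range(90,120,5):
        k=m&(abs(P[...,2]-z)<2.5); y=P[k][:,1]; a=y[y<82]; b=y[y>82]
        if len(a) and len(b): print(z,a.max().round(1),b.min().round(1))
E
python3 - <<'E'
from h import *
st(); print(ctrl.get_obs()['moment']); edges('scene8.npz')
E
```

```text
9.55 q [-0.7   0.42  1.64  0.61  1.32 -0.5 ] tcp [-40.2  37.3 140. ] err [ 0.0021 -0.0007  0.002 ] F [ 0.8  0.2 -2.1] gw 0.0135 49.98347282409668
[-0.51827249  0.17296499  0.0415326 ]
121 [[5.1, 51.3, 78.6], [5.3, 51.8, 79.0], [7.5, 63.6, 101.7], [12.5, 69.6, 121.4], [13.1, 69.6, 121.9]]
942 [[0.9, 87.4, 75.3], [1.5, 88.0, 75.9], [6.3, 130.8, 106.3], [11.4, 151.3, 144.1], [12.1, 151.5, 145.3]]
90 63.3 102.9
95 66.7 102.8
100 68.6 87.8
105 69.5 87.4
110 69.6 87.0
115 68.6 88.6
```

>>> servo_tool:
  plan:
    - [0, 0, -0.002, 0, 0, 0, 0]
    - [0, 0, -0.003, 0, 0, 0, 0]
    - [0, 0, -0.002, 0, 0, 0, 0]
    - [0, 0, 0, 0, 0, 0, 0]
    - [0, -0.0005, 0, 0.0007, 0, 0, 0]
    - [0, -0.0005, 0, 0.0007, 0, 0, 0]
    - [0, 0, 0, 0, 0, 0, 0]
    - [0, 0, 0, 0, 0, 0, 0]

```text
time_s: 10.6
ee_pos: [0.5031, -0.1809, 0.1384]
eef_rot: [3.138, -0.612, 1.144]
force: [0.0, 0.2, -1.5]
grip_width: 0.0133
grip_force: 50.0
```

```bash
python3 - <<'E'
from h import *
st(); print(ctrl.get_obs()['moment']); edges('scene9.npz')
E
```

```text
10.6 q [-0.7   0.41  1.66  0.61  1.31 -0.51] tcp [-40.2  44.2 138.4] err [ 0.0023 -0.0007  0.0022] F [ 0.   0.2 -1.5] gw 0.0133 49.9836266040802
[-0.50907334  0.24423599  0.01588558]
97 [[4.6, 61.0, 78.2], [5.0, 61.4, 78.2], [7.0, 71.3, 100.9], [13.1, 75.9, 119.0], [13.5, 76.4, 119.5]]
930 [[1.2, 87.2, 75.2], [1.9, 87.8, 76.1], [6.3, 130.7, 106.5], [11.6, 151.2, 144.0], [12.0, 151.4, 145.2]]
90 72.6 102.7
95 74.3 103.5
100 75.5 88.4
105 76.6 87.4
110 75.6 87.2
115 75.0 88.6
```

The gap is about 10.5 mm and the weight is still on the gripper. I'll lower the last millimetre.

>>> servo_tool:
  plan:
    - [0, -0.0003, 0, 0.0004, 0, 0, 0]
    - [0, -0.0003, 0, 0.0004, 0, 0, 0]
    - [0, 0, 0, 0, 0, 0, 0]
    - [0, 0, 0, 0, 0, 0, 0]
    - [0, 0, 0, 0, 0, 0, 0]
    - [0, 0, 0, 0, 0, 0, 0]
    - [0, 0, 0, 0, 0, 0, 0]
    - [0, 0, 0, 0, 0, 0, 0]
  force: 15

```text
time_s: 11.65
ee_pos: [0.5032, -0.1809, 0.1377]
eef_rot: [3.137, -0.612, 1.144]
force: [0.4, 0.4, 5.0]
grip_width: 0.014
grip_force: 15.0
```

>>> servo_tool:
  plan:
    - [0, 0.0002, 0, -0.0003, 0, 0, 0]
    - [0, 0, 0, 0, 0, 0, 0]
    - [20, 0, 0, 0, 0, 0, 0]
    - [35, 0, 0, 0, 0, 0, 0]
    - [35, 0, 0, 0, 0, 0, 0]
    - [35, 0, 0, 0, 0, 0, 0]
    - [35, 0, 0, 0, 0, 0, 0]
    - [35, 0, 0, 0, 0, 0, 0]

```text
time_s: 12.65
ee_pos: [0.503, -0.1809, 0.1377]
eef_rot: [3.138, -0.612, 1.144]
force: [-0.2, -0.6, 0.3]
grip_width: 0.0331
grip_force: 0.0
```

```bash
python3 - <<'E'
from h import *
st(); edges('scene10.npz')
E
```

```text
12.65 q [-0.7   0.41  1.66  0.61  1.31 -0.51] tcp [-40.2  44.2 137.7] err [ 0.0023 -0.0007  0.0022] F [-0.2 -0.6  0.3] gw 0.0331 0.0
87 [[0.0, 61.8, 78.2], [0.1, 62.3, 78.5], [1.9, 72.1, 100.0], [7.6, 76.1, 116.2], [8.7, 76.4, 116.6]]
946 [[0.9, 86.9, 75.1], [1.6, 87.9, 75.6], [6.2, 130.9, 106.2], [11.5, 151.2, 144.3], [12.0, 151.6, 145.5]]
90 71.7 103.1
95 74.9 101.5
100 76.0 87.7
105 76.6 86.8
110 75.0 87.1
115 74.4 87.9
```

Released, and the hanger is hanging. Now I'll back out along the tool axis.

>>> servo_tool:
  plan:
    - [35, 0, 0, -0.005, 0, 0, 0]
    - [35, 0, 0, -0.012, 0, 0, 0]
    - [35, 0, 0, -0.018, 0, 0, 0]
    - [35, 0, 0, -0.02, 0, 0, 0]
    - [35, 0, 0, -0.02, 0, 0, 0]
    - [35, 0, 0, -0.02, 0, 0, 0]
    - [35, 0, 0, -0.02, 0, 0, 0]
    - [35, 0, 0, -0.015, 0, 0, 0]

```text
time_s: 13.7
ee_pos: [0.4713, -0.2497, 0.2458]
eef_rot: [3.136, -0.611, 1.144]
force: [0.2, 0.1, 0.2]
grip_width: 0.0328
grip_force: 0.0
```

```bash
python3 - <<'E'
from h import *
st(); edges('scene11.npz'); c=cam('wrist'); np.savez('pics/wrist11.npz',**c); save(c,'wrist11.png'); st()
P=rk(pts(c)); m=(P[...,0]>-4)&(P[...,0]<14)&(P[...,2]>75)&(P[...,2]<140)
for z in range(80,120,5):
    k=m&(abs(P[...,2]-z)<2.5); y=P[k][:,1]; a=y[(y<82)&(y>0)]; b=y[(y>82)&(y<170)]
    if len(a) and len(b): print(z,a.min().round(1),a.max().round(1),b.min().round(1),b.max().round(1))
q=P[m&(P[...,1]>15)&(P[...,1]<82)];print(np.percentile(q,[2,50,98],axis=0).round(1))
E
```

```text
13.7 q [-0.83  0.34  1.49  0.56  1.57 -0.48] tcp [-115.9   44.5  245.8] err [ 0.0037 -0.      0.0024] F [0.2 0.1 0.2] gw 0.0328 0.0
692 [[0.0, 20.4, 75.9], [0.1, 21.7, 76.8], [2.0, 53.7, 103.8], [8.0, 75.1, 144.0], [9.0, 75.4, 145.3]]
937 [[0.4, 87.2, 75.2], [1.8, 87.8, 75.8], [6.3, 130.8, 106.1], [11.5, 151.2, 144.3], [12.3, 151.6, 145.4]]
90 72.2 103.3
95 74.7 102.2
100 75.4 87.6
105 75.4 87.6
110 76.1 87.5
115 74.1 89.2
13.8 q [-0.83  0.34  1.49  0.56  1.57 -0.48] tcp [-116.    44.2  245.7] err [0.0048 0.0003 0.0026] F [ 1.3 -0.2  0.7] gw 0.0332 0.0
80 21.0 63.4 87.0 150.1
85 17.5 69.0 86.7 149.0
90 15.9 71.5 87.1 150.1
95 13.3 74.1 86.7 150.1
100 12.6 74.8 87.2 150.5
105 12.1 75.4 86.8 149.9
110 12.4 74.0 87.0 150.5
115 13.7 74.0 86.7 149.7
[[ -0.8  16.1  78.5]
 [  0.9  52.6 105.9]
 [  6.8  73.  130.7]]
```

View pics/wrist11.png

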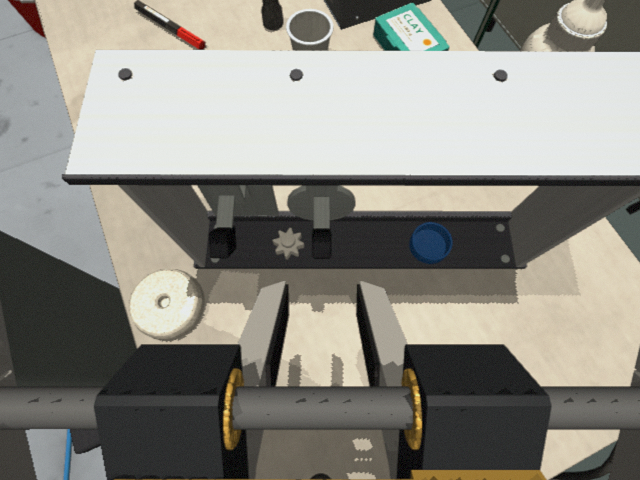

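The wrist view shows both hangers on the left rail. The round panel is at (322,200) with its grip at (322,240), beside the square one whose grip is at (222,240). The gap is about 11 mm. The round panel's x is about 4 mm forward, so I'll check that it hangs upright and still.

```bash
python3 - <<'E'
from h import *
def fit(f):
    c=dict(np.load(f)) if isinstance(f,str) else f
    P=rk(pts(c))
    for n,lo,hi in (('rd',12,78),('sq',86,152)):
        m=(P[...,0]>-6)&(P[...,0]<9)&(P[...,2]>68)&(P[...,2]<128)&(P[...,1]>lo)&(P[...,1]<hi); q=P[m]
        for _ in range(3):
            A=np.c_[np.ones(len(q)),q[:,1]-(lo+hi)/2,q[:,2]-100]; s=np.linalg.lstsq(A,q[:,0],rcond=None)[0]; r=q[:,0]-A@s; q=q[abs(r)<2]
        print(n,len(q),'x',s[0].round(1),'yaw/tilt deg',np.degrees(s[1:]).round(1),'z',np.percentile(q[:,2],[0.5,99.5]).round(1),'y',np.percentile(q[:,1],[.3,99.7]).round(1))
fit('pics/wrist11.npz'); fit('pics/scene11.npz'); fit(cam('wrist')); fit(dict(np.load('pics/scene9.npz')))
c=dict(np.load('pics/wrist11.npz')); P=rk(pts(c)); mx=c['pixels'].max(-1)
for n,u in (('rd',322),('sq',222)):
    s=np.s_[220:265,u-20:u+21]; k=(mx[s]<70)&(P[s][...,2]>125)&(P[s][...,2]<185); q=P[s][k]; print(n,len(q),np.percentile(q,[2,50,98],axis=0).round(1).tolist())
E
```

```text
rd 1001 x 0.6 yaw/tilt deg [-0.   3.4] z [ 75.6 127.4] y [12.4 74.8]
sq 1104 x 4.8 yaw/tilt deg [-0.1  0.3] z [ 71.9 127.5] y [ 86.7 150.2]
rd 604 x 1.8 yaw/tilt deg [0.8 2.2] z [ 73.1 127. ] y [20.5 75.2]
sq 740 x 6.3 yaw/tilt deg [-0.2 -0.1] z [ 71.9 127.2] y [ 87.6 151.4]
rd 1020 x 0.6 yaw/tilt deg [-0.1  3.4] z [ 75.  127.4] y [12.7 74.5]
sq 1097 x 4.8 yaw/tilt deg [-0.1  0.4] z [ 72.7 127.8] y [ 86.8 150.4]
rd 78 x 7.2 yaw/tilt deg [-0.7  0.5] z [ 78.2 119.4] y [60.9 76.3]
sq 740 x 6.2 yaw/tilt deg [ 0.2 -0.2] z [ 71.6 127.6] y [ 87.6 151.3]
rd 596 [[-69.6, 36.8, 159.4], [-60.4, 43.7, 169.5], [-44.5, 50.6, 174.3]]
sq 767 [[-68.2, 111.7, 144.7], [-57.3, 116.2, 165.0], [-41.8, 125.1, 171.5]]
```

```bash
python3 - <<'E'
from h import *
print(ctrl.hand_in())
E
```

```text
the job is handed in; nothing more can be done
None
```

I slid the round panel to the middle of its rail, lifted it over both stops, hung it on the left rail about 11 mm from the undisturbed square panel, and handed the job in with the gripper clear; it hangs still, tilted about 3°.

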